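Open the tight jam jar one-handed and hold its lid over it

ROBOT

A 6-joint arm with a two-finger parallel gripper is mounted at the origin on the work surface; the furniture and walls round the work are solid. World frame = base frame: x ahead of the robot, y to its left, z up, the work surface at z = 0. Lengths are in m, angles in rad, forces in N, time in s.
With the tool pointing down it reaches from about 0.225 to 0.875 m from the base axis. Payload 3.4 kg.
Tool frame: the origin (TCP) lies on the centre line of the jaws, within the pads' length; the fingertips stand 14 mm ahead of it and the grasp point (between the pads) lies 5 mm behind it; z points along the fingers, y is the line along which they close (so a half turn about z gives the same grasp; the last joint's range is limited). The gripper opens to 85 mm and grips with 20 to 120 N. Pads are 22 mm wide; open, the fingers measure 114 mm over their backs; the gripper's body (76 mm by 85 mm) begins 54 mm behind the grasp point. The pads swing forward as they close: fully open they stand 13 mm farther back than shut.
Start: joints at [1.206, 0.276, 1.505, -0, 1.361, -0.121], TCP at [0.139, 0.558, 0.245] pointing down, gripper open.
Joint ranges: [-2.89, 2.89], [-0.75, 2.08], [0.22, 2.7], [-1.18, 4.32], [0.11, 2.71], [-2.7, 2.7]. Speed limits (rad/s): [2.57, 2.57, 3.14, 3.14, 3.14, 3.14].

INTERFACE

Orientations are given as a unit quaternion [w, x, y, z].
In Python, from rig import manip, eyes gives the robot as it stands.
- The arm moves only by the shell command python3 -m creep 'ROWS' [FORCE]. ROWS is JSON, a list of rows, each a list of 5 numbers: the opening, from 0 (shut) to 1 (fully open), then the shift along the tool's x, y, z normalised to -1 to 1, where 1 is 0.5 m, then the turn about the tool's z normalised to -1 to 1, where 1 is 360 degrees. In form: [[fingers, dx, dy, dz, spin], ...]. A call has 1 to 10 rows; each row is the pose to reach, as a shift and turn from the pose commanded when the call began, along the tool's axes at that moment, turning the shorter way round; what a row does not reach only later rows make up. A row lasts 1/10 s, in which the tool goes at most 50 mm and 8.59 degrees, less where a joint would pass 70% of its speed; a pose out of reach is approached as far as the arm can. A call with a number of a shift or a turn outside -1 to 1 is refused whole. A call with a gripper value outside its range is refused whole. The fingers move at their own pace and stop on an object; FORCE is the grip in N (left out, the last holds). Time passes only in rows, so rows that repeat a pose let the fingers close. It gives the time, the measured TCP pose, the force, the opening and the grip force at its end, in the units of the state.
- manip.get_state(): the state, without advancing time (a new reading comes with each control period).
- eyes.get_image(name): name is "scene" or "top" or "wrist"; returns a dict with "frame" (480x640x3 uint8, red, green, blue), "fx", "fy", "cx", "cy" (pixels), "R" (3x3) and "t" (3): a world point X has camera coordinates R X + t. Camera axes: x right, y down, z forward; pixel columns grow to the right and rows downward; lengths in m; the calibration is good to about 2 mm. A picture is of the moment at which its call begins. There is no depth.
- manip.sign_off(): hands the job in; it is judged then, once.
Trained networks look in the newest picture that a camera, given by its name, has taken for a name from the list of things; names that differ only in an ending like _2 or _b are one class to them, and where a whole thing is asked for, a point or a joint stands for the part that bears it (a point fixed in the world has none). Each returns a list of dicts, best first, with "confidence" (0 to 1); they miss things now and then, are a little off and sometimes report something else, mostly with a low value. They report only what shows in the picture. A call takes as long as a camera call. They do not tell look-alikes from the thing itself.
- eyes.regions_of(camera, label): "mask" (480x640 bool, what is visible of it) and "bbox" ([left, top, right, bottom] in pixels, round what is visible of it).
- eyes.place_of(camera, label): "centre" ([column, row] in pixels: a listed point, or the origin of a listed thing).
The state is a dict: "clock": time; "qpos": joint angles; "qd": joint speeds; "effort": joint torques, N m; "position": TCP position; "ee_rot": TCP orientation; "contact_force": force on the tool from outside, world axes, zero at the start; "moment": the same for the moment, N m; "width": finger opening in m; "gripper_force": force on a finger pad.
Only numpy, scipy, OpenCV 4.12 (cv2) and the standard library are available. Lean on these libraries where they do the work, as an engineer would, in place of code of your own. Each camera call takes 0.05 s, during which the arm holds its last target. There are 200 camera calls.

TASK

The lid of the square jam jar is on too tight to open while the jar stands loose, so set the jar upright, right down in the square rubber-lined well of the wooden jar brace. Then unscrew the red lid anticlockwise, turning it only until its threads let go, and lift it straight up without pulling the jar out of the brace. Finish still holding the lid: level, centred, clear of the jar and just above its open mouth (a finger's breadth or two) so that it drips back in; leave the honey jar, mug and salt shaker as they stand.

Things in the scene. Friction and masses are not known exactly. Their poses are not given: they have to be found in the camera images.
- jar: glass jar of dark red jam with a paper band, 0.2 to 0.4 kg, loose on the table. Square body 64 x 64 mm, rounded edges, from its underside to a flat shoulder 62 mm up; then a round neck 45 mm across to the rim, 76 mm up; 79.5 mm tall with the lid on. Origin: centre of the underside; z up, x and y square to its flat sides. Unbraced, it just turns along with its lid
- lid: red metal twist-off lid, round, 58 mm across, 13 mm high, 40 g. Origin: centre of its lower edge, z up; screwed on it is 66.5 mm above the jar's underside (4.5 mm above the shoulder). A springy seal holds it tight: up to 1 N m to turn, so grip its edge with 40 N or more. Turned anticlockwise (from above) it rises 2 mm; its three lugs leave the threads as lid_mark tells
- lid_top (a point): centre of the lid's flat top, 13 mm above its lower edge
- lid_mark (a point): unmarked point on the lid's outer edge, 29 mm out along the lid's own x, 6 mm above its lower edge. Its angle about the jar's axis, anticlockwise from the jar's +x: 0 to 12 degrees at the start (tight), 58 degrees when the lugs are clear of the threads and the lid lifts freely, 95 degrees when the lugs run against the next threads
- jar_mouth (a point): centre of the jar's open rim, 76 mm above its underside
- jar_brace: light wooden board 150 (x) x 130 mm fixed on suction feet with a square well at its centre, 68 x 68 mm inside, sides along x and y; walls 13 mm thick, black rubber lining and flared lip, 72 mm wide. Origin: on the table under the well's centre, z up. Well floor at 22 mm, wall top 40, lip top 47 mm above the table. The jar fits in four turns, with 4 degrees of play either way
- honey_jar: little honey jar with yellow lid, 46 mm across, 68 mm tall; stands upright on the table, to be left alone; origin at the centre of its underside
- green_mug: dark green mug with a handle, 86 mm across, 102 mm over the handle, 90 mm tall; stands upright on the table, to be left alone; origin at the centre of its underside
- salt_shaker: glass salt shaker with a grey top, 44 mm across, 90 mm tall; stands upright on the table, to be left alone; origin at the centre of its underside
There are look-alikes about, which are no part of the job. Leave any turquoise look-alike of the jar alone. There is more than one size of the jar_brace; the job needs the larger.

How it is judged:
On the way, in this order (a step that is already met when the one before it is completed fails the run):
1. the jar stands upright, right down in the well of the brace, its lid still screwed on (z of jar in the frame of jar_brace between 0.018 and 0.025 m and horizontal distance between jar and jar_brace below 0.006 m and angle between jar's own z axis and vertical below 0.07 rad and z of lid in the frame of jar below 0.0685 m and x of lid_mark in the frame of jar above 0.022 m), for 0.2 s.
2. the lid has been turned until its threads let go (45 degrees or more), still on the neck, with the jar in the brace (z of jar in the frame of jar_brace between 0.015 and 0.034 m and horizontal distance between jar and jar_brace below 0.012 m and angle between jar's own z axis and vertical below 0.25 rad and z of lid in the frame of jar below 0.077 m and x of lid_mark in the frame of jar below 0.0205 m and y of lid_mark in the frame of jar above 0.01 m), for 0.05 s.
At the end, for the whole second after the job is handed in: jar upright (4 degrees) and down in the brace's well (floor within 3 mm, centre within 6 mm); fingers hold the lid at rest, level within 8 degrees, lower edge 5 to 45 mm above the rim, centred within 12 mm, touching neither jar nor brace; robot not touching the jar (z of jar in the frame of jar_brace between 0.018 and 0.025 m and horizontal distance between jar and jar_brace below 0.006 m and angle between jar's own z axis and vertical below 0.07 rad and z of lid in the frame of jar_mouth between 0.005 and 0.045 m and horizontal distance between lid and jar_mouth below 0.012 m and angle between lid's own z axis and vertical below 0.15 rad and contact force between the fingers and lid above 1 N and contact force between each of lid, the arm, the fingers and jar below 0.05 N and contact force between lid and jar_brace below 0.05 N and linear speed of lid below 0.02 m/s); the arm keeps its last pose, push and grip.
It fails at once if the jar is pulled up out of the brace (12 mm or more) by its turned lid (x of lid_mark in the frame of jar below 0.0205 m and z of jar in the frame of jar_brace above 0.034 m).
It fails at once if the jar is tipped over (more than 35 degrees) (angle between jar's own z axis and vertical above 0.6 rad).
It fails at once if the lid is turned on well past where its threads let go (more than 110 degrees from fully tight) (x of lid_mark in the frame of jar below -0.01 m).
It fails at once if the honey jar, mug or salt shaker is moved more than 20 mm or tipped (distance of any of honey_jar, green_mug, salt_shaker from where it was at the start of the episode above 0.02 m or angle between any of honey_jar, green_mug, salt_shaker's own z axis and vertical above 0.3 rad).
It also fails if it takes over 48 s, if anything falls off the work surface, if the arm or the gripper's body presses on something with over 40 N, if the wrist force passes 120 N, or if a joint passes its speed limit or range.

## Working session

There is one attempt and no reset: what is moved stays moved. The work goes in short steps, Python scripts to look and compute and a shell command to move; the robot and the scene stay as the last step left them, time stands still between calls to the robot, and variables do not carry over. Pictures are saved under pics/ and viewed, at most 14 in all, crops included, and the job is handed in when it is done.

```bash
mkdir -p pics; cat > h.py <<'E'
import numpy as np, cv2
from rig import manip, eyes
def ray(im,px,z):
    R=np.array(im["R"]);t=np.array(im["t"]);C=-R.T@t
    d=R.T@np.array([(px[0]-im["cx"])/im["fx"],(px[1]-im["cy"])/im["fy"],1])
    return C+d*(z-C[2])/d[2]
def proj(im,X):
    c=np.array(im["R"])@np.array(X)+np.array(im["t"])
    return np.array([im["fx"]*c[0]/c[2]+im["cx"],im["fy"]*c[1]/c[2]+im["cy"]])
def save(im,n): cv2.imwrite(n,im["frame"][:,:,::-1])
E
python3 - <<'E'
from h import *
s=manip.get_state();print({k:np.round(v,3).tolist() for k,v in s.items()})
for cam in["top","scene"]:
    im=eyes.get_image(cam);save(im,f"pics/{cam}0.png")
    print(cam,np.round(-np.array(im["R"]).T@np.array(im["t"]),3))
    for n,z in[("jar",0),("lid_top",.0795),("jar_brace",0),("honey_jar",0),("green_mug",0),("salt_shaker",0)]:
        for d in eyes.place_of(cam,n):
            if d["confidence"]>.2:print(n,round(d["confidence"],2),np.round(d["centre"]),ray(im,d["centre"],z).round(3))
E
```

```text
{'clock': 0.0, 'qpos': [1.206, 0.277, 1.506, -0.0, 1.361, -0.121], 'qd': [-0.001, 0.001, 0.0, -0.001, -0.0, 0.0], 'effort': [0.001, -41.677, -24.581, -0.0, 0.011, -0.0], 'position': [0.139, 0.557, 0.244], 'ee_rot': [-0.0, 0.122, 0.993, -0.001], 'contact_force': [0.153, -0.813, -0.393], 'moment': [0.003, -0.016, 0.006], 'gripper_force': 0.0, 'width': 0.085}
top [ 0.296 -0.043  0.953]
jar 0.83 [367. 220.] [ 0.505 -0.149  0.   ]
jar 0.73 [393. 272.] [ 0.394 -0.204  0.   ]
lid_top 0.68 [372. 206.] [ 0.517 -0.15   0.08 ]
jar_brace 0.76 [222. 237.] [0.462 0.164 0.   ]
jar_brace 0.72 [425. 363.] [ 0.208 -0.266  0.   ]
jar_brace 0.72 [289. 131.] [0.707 0.027 0.   ]
honey_jar 0.78 [288. 131.] [0.707 0.028 0.   ]
green_mug 0.93 [226. 133.] [0.699 0.169 0.   ]
green_mug 0.72 [287. 129.] [0.711 0.032 0.   ]
salt_shaker 0.78 [362. 129.] [ 0.714 -0.138  0.   ]
scene [0.442 0.951 0.737]
jar 0.72 [333. 259.] [ 0.417 -0.056  0.   ]
jar 0.68 [297. 238.] [ 0.516 -0.151  0.   ]
jar 0.64 [340. 227.] [ 0.397 -0.208  0.   ]
lid_top 0.67 [296. 213.] [ 0.514 -0.153  0.08 ]
jar_brace 0.91 [401. 216.] [ 0.218 -0.269  0.   ]
jar_brace 0.87 [311. 318.] [0.468 0.163 0.   ]
honey_jar 0.56 [212. 279.] [0.711 0.029 0.   ]
green_mug 0.87 [202. 317.] [0.707 0.162 0.   ]
salt_shaker 0.96 [228. 238.] [ 0.703 -0.149  0.   ]
salt_shaker 0.46 [295. 211.] [ 0.529 -0.297  0.   ]
```

View pics/top0.png

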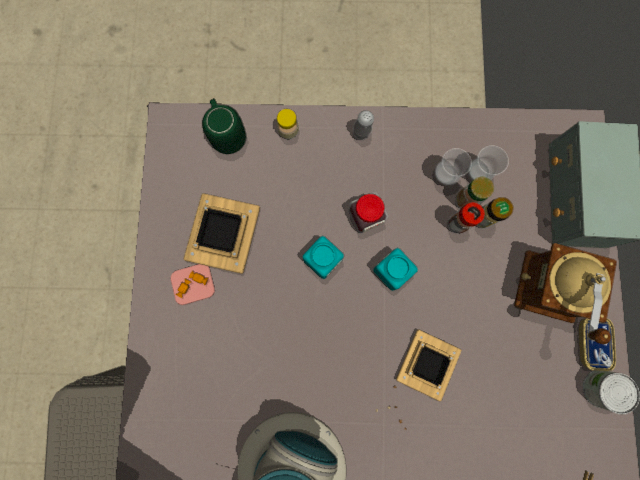

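View pics/scene0.png

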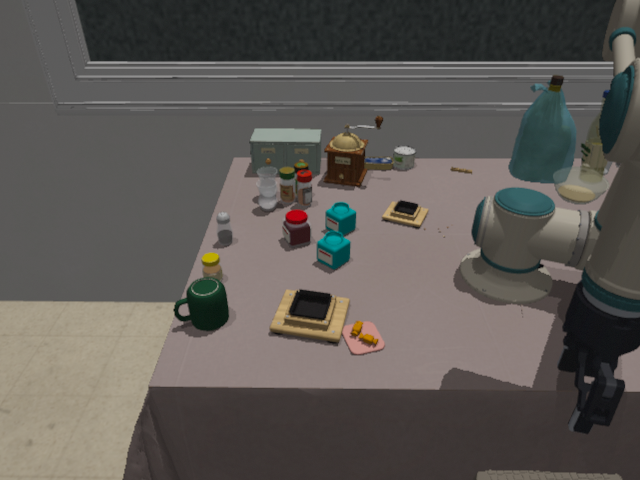

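```bash
cat >> h.py <<'E'
from scipy.spatial.transform import Rotation as Ro
def rot():
    q=np.array(manip.get_state()["ee_rot"]);return Ro.from_quat(q[[1,2,3,0]]).as_matrix()
def row(target,yawspin=0):
    s=manip.get_state();d=rot().T@(np.array(target)-s["position"])
    print("row",np.round(d/0.5,4),"spin",round(yawspin/360,4),"dist",round(float(np.linalg.norm(d)),3))
E
python3 - <<'E'
from h import *
im=eyes.get_image("top")
f=im["frame"]
a=cv2.resize(f[185:285,180:290],None,fx=3.6,fy=3.6,interpolation=cv2.INTER_CUBIC)
b=cv2.resize(f[185:285,325:425],None,fx=3.6,fy=3.6,interpolation=cv2.INTER_CUBIC)
cv2.imwrite("pics/crop.png",np.hstack([a,b])[:,:,::-1])
def quad(mask,z):
    c=max(cv2.findContours(mask.astype(np.uint8),cv2.RETR_EXTERNAL,cv2.CHAIN_APPROX_NONE)[0],key=cv2.contourArea)[:,0]
    P=np.array([ray(im,p,z)[:2] for p in c],np.float32)*1000
    return cv2.minAreaRect(P)
for n,z in[("jar_brace",.022),("jar",.062),("lid",.08)]:
    for d in eyes.regions_of("top",n):
        print(n,round(d["confidence"],2),d["bbox"],quad(d["mask"],z))
h=cv2.cvtColor(f,cv2.COLOR_RGB2HSV)
m=((h[...,0]<6)|(h[...,0]>174))&(h[...,1]>200)&(h[...,2]>130);m[:, :350]=0;m[:,395:]=0;m[:185]=0;m[240:]=0
print("red",m.sum(),quad(m,.0795))
m=(f.max(2)<45);m[:,:180]=0;m[:,260:]=0;m[:190]=0;m[280:]=0
print("black",m.sum(),quad(m,.04))
row([0.49,-0.15,0.30]);print(rot().round(3))
E
```

```text
jar_brace 0.84 [394.7, 328.4, 461.3, 403.6] ((207.55624389648438, -269.3966369628906), (97.7650375366211, 110.86812591552734), 66.29439544677734)
jar_brace 0.67 [182.8, 195.3, 258.8, 272.3] ((468.633544921875, 159.7822265625), (132.906494140625, 151.60824584960938), 78.01365661621094)
jar 0.88 [306.0, 236.9, 345.9, 273.0] ((415.81207275390625, -53.16063690185547), (67.94784545898438, 69.41560363769531), 48.03412628173828)
jar 0.86 [345.6, 203.6, 388.4, 233.6] ((495.0301818847656, -136.72007751464844), (81.22408294677734, 56.78390121459961), 68.53977966308594)
jar 0.71 [374.0, 249.4, 414.4, 290.8] ((394.0570983886719, -197.2681884765625), (63.22111892700195, 68.84454345703125), 41.47922897338867)
jar 0.63 [276.8, 106.2, 302.4, 139.2] ((698.1271362304688, 26.02684783935547), (67.50098419189453, 44.27132797241211), 1.9755439758300781)
lid 0.71 [356.9, 190.5, 384.1, 223.7] ((514.8627319335938, -144.4134979248047), (55.525997161865234, 59.22611999511719), 44.927223205566406)
red 575 ((513.9151611328125, -145.46871948242188), (51.2669792175293, 52.077293395996094), 1.068186640739441)
black 1377 ((470.075439453125, 163.91778564453125), (78.23393249511719, 78.38750457763672), 78.2431869506836)
row [-1.0234 -1.2046 -0.1094] spin 0.0 dist 0.792
[[-0.97   0.241  0.   ]
 [ 0.241  0.97   0.   ]
 [-0.     0.    -1.   ]]
```

View pics/crop.png

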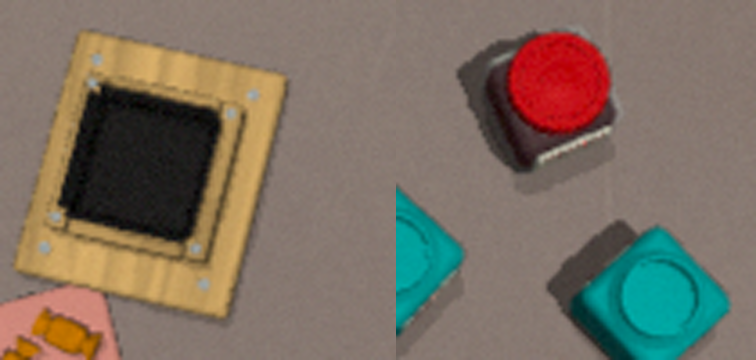

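The red-lidded square jar at top (370,212) is the jar; the turquoise squares at (323,257) and (396,269) are look-alikes to leave. The brace at (222,234), about 133x152 mm by measurement, is the larger; the other one at (430,365) is about 98x111. The crop confirms both choices.

```bash
python3 -m creep '[[1,-0.6,-0.7,-0.06,0],[1,-0.6,-0.7,-0.06,0],[1,-0.6,-0.7,-0.06,0],[1,-0.6,-0.7,-0.06,0],[1,-0.6,-0.7,-0.06,0],[1,-0.6,-0.7,-0.06,0],[1,-0.6,-0.7,-0.06,0],[1,-0.6,-0.7,-0.06,0],[1,-0.6,-0.7,-0.06,0],[1,-0.6,-0.7,-0.06,0]]'; python3 -c "
from h import *
row([0.49,-0.15,0.30])"
```

```text
clock: 1.9
position: [0.3476, 0.1419, 0.276]
ee_rot: [0.002, 0.125, 0.992, -0.001]
contact_force: [-0.6, 0.6, 0.8]
width: 0.0855
gripper_force: 0.0
row [-0.4205 -0.4953 -0.0461] spin 0.0 dist 0.326
```

```bash
python3 -m creep '[[1,-0.42,-0.5,-0.05,0],[1,-0.42,-0.5,-0.05,0],[1,-0.42,-0.5,-0.05,0],[1,-0.42,-0.5,-0.05,0],[1,-0.42,-0.5,-0.05,0],[1,-0.42,-0.5,-0.05,0],[1,-0.42,-0.5,-0.05,0],[1,-0.42,-0.5,-0.05,0],[1,-0.42,-0.5,-0.05,0]]'; python3 - <<'E'
from h import *
im=eyes.get_image("wrist");save(im,"pics/w1.png")
print("cam",-np.array(im["R"]).T@np.array(im["t"]))
for n,z in[("jar",0),("lid_top",.0795)]:
    for d in eyes.place_of("wrist",n):print(n,d["confidence"],d["centre"],ray(im,d["centre"],z).round(4))
E
```

```text
clock: 2.8
position: [0.4887, -0.1475, 0.2999]
ee_rot: [-0.001, 0.122, 0.992, 0.001]
contact_force: [-0.1, 0.8, 0.8]
width: 0.0852
gripper_force: 0.0
cam [ 0.42451845 -0.13228482  0.42882008]
jar 0.56 [390.0, 105.1] [ 0.418  -0.0538  0.    ]
jar 0.55 [236.0, 119.0] [ 0.3939 -0.2048  0.    ]
lid_top 0.63 [507.9, 343.7] [ 0.654  -0.0033  0.0795]
lid_top 0.62 [323.2, 233.7] [ 0.5094 -0.1456  0.0795]
lid_top 0.44 [297.3, 213.8] [ 0.4869 -0.1629  0.0795]
```

View pics/w1.png

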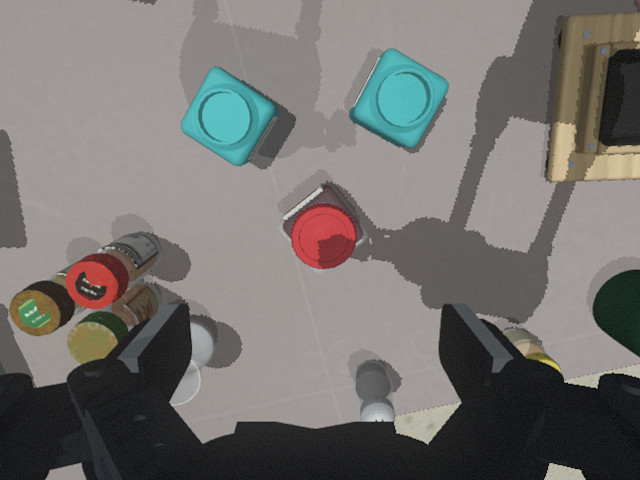

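The picture shows the jar's lid centred near (323,237), with shoulder corners at roughly (281,229), (328,184) and (367,241) and the paper band edge from (285,218) to (323,186). The turquoise jars at (229,115) and (401,97) are well clear.

```bash
python3 - <<'E'
from h import *
im=eyes.get_image("wrist");f=im["frame"]
h=cv2.cvtColor(f,cv2.COLOR_RGB2HSV)
m=((h[...,0]<8)|(h[...,0]>172))&(h[...,1]>150)&(h[...,2]>90);m[:, :270]=0;m[:,380:]=0;m[:180]=0;m[290:]=0
c=max(cv2.findContours(m.astype(np.uint8),0,1)[0],key=cv2.contourArea)
print(cv2.minEnclosingCircle(c))
# fit: ellipse of lid top at z=.0795
P=np.array([ray(im,p,.0795)[:2] for p in c[:,0]],np.float32)*1000
print("lid circ",cv2.minEnclosingCircle(P))
for a,b in[((285,218),(323,186)),((281,229),(328,184)),((328,184),(367,241))]:
    A=ray(im,a,.055)[:2];B=ray(im,b,.055)[:2];d=B-A;print(np.degrees(np.arctan2(d[1],d[0])).round(1)%90,np.linalg.norm(d).round(4))
# model overlay: shoulder square for candidate yaw
C=ray(im,(323.2,236),.0795)[:2]
x=f[170:285,260:385];o=cv2.resize(x,None,fx=3,fy=3,interpolation=cv2.INTER_CUBIC).copy();tiles=[o]
C=np.array(cv2.minEnclosingCircle(P)[0])/1000
for yaw in(22,28):
    v=o.copy()
    for z in(.002,.060):
        a=np.radians(yaw);R=np.array([[np.cos(a),-np.sin(a)],[np.sin(a),np.cos(a)]])
        q=[(proj(im,[*(C+R@np.array(s)*.032),z])-[260,170])*3+1 for s in((1,1),(1,-1),(-1,-1),(-1,1))]
        cv2.polylines(v,[np.int32(q)],True,(0,255,0),1)
    tiles.append(v)
cv2.imwrite("pics/w1c.png",np.hstack(tiles[1:])[:,:,::-1])
t=rot()[:,1];print("tool y",np.degrees(np.arctan2(t[1],t[0])))
E
```

```text
((321.9093933105469, 236.390380859375), 32.29307556152344)
lid circ ((511.97650146484375, -145.9188995361328), 28.841796875)
26.299999999999997 0.0456
30.0 0.06
20.9 0.0647
tool y 76.11660290703689
```

View pics/w1c.png

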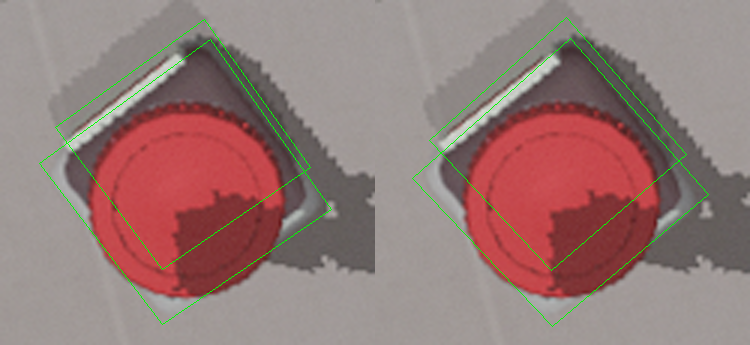

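```bash
python3 -c "
from h import *
row([0.513,-0.1465,0.13],-38);row([0.513,-0.1465,0.044],-38);print(manip.get_state()['qpos'])"
```

```text
row [-0.0482  0.0109  0.3409] spin -0.1056 dist 0.172
row [-0.0482  0.0108  0.5129] spin -0.1056 dist 0.258
[-4.27498746e-01  1.49283993e-01  1.53706479e+00  3.48914945e-04
  1.45542185e+00 -1.75602430e+00]
```

```bash
python3 -m creep '[[1,-0.048,0.011,0.1,-0.02],[1,-0.048,0.011,0.2,-0.04],[1,-0.048,0.011,0.28,-0.06],[1,-0.048,0.011,0.32,-0.08],[1,-0.048,0.011,0.34,-0.105],[1,-0.048,0.011,0.34,-0.105],[1,-0.048,0.011,0.34,-0.105]]'; python3 - <<'E'
from h import *
im=eyes.get_image("scene");cv2.imwrite("pics/s1.png",cv2.resize(im["frame"][130:330,180:446],None,fx=3,fy=3)[:,:,::-1])
row([0.513,-0.1465,0.044])
t=rot()[:,1];print("tool y",np.degrees(np.arctan2(t[1],t[0])))
E
```

```text
clock: 3.7
position: [0.5137, -0.1472, 0.1309]
ee_rot: [0.0, -0.206, 0.979, -0.0]
contact_force: [0.4, 0.5, 0.9]
width: 0.0855
gripper_force: 0.0
row [0.0015 0.0029 0.1747] spin 0.0 dist 0.087
tool y 113.73623928045618
```

View pics/s1.png

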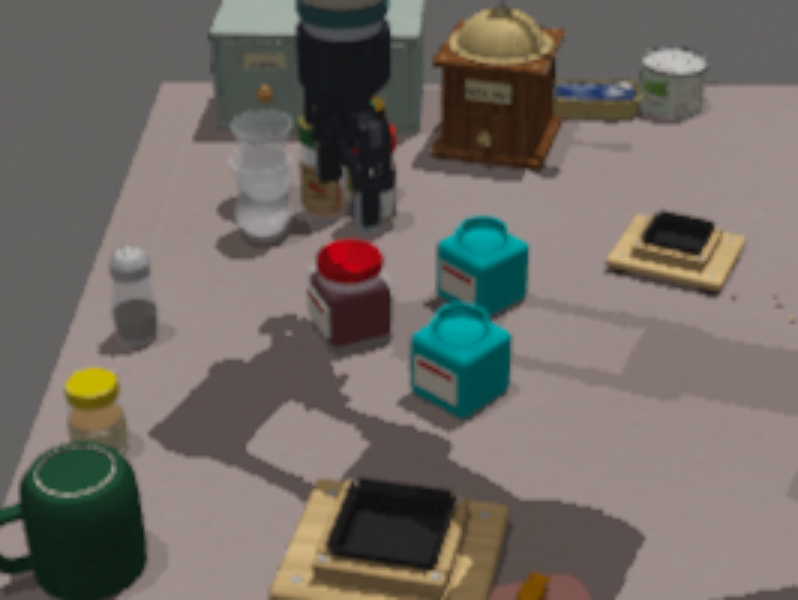

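The gripper, fingertips near (370,215), hangs above the red-lidded jar at (350,290). The turquoise jars are clear of the fingers.

```bash
python3 -m creep '[[1,0.001,0.002,0.08,0],[1,0.001,0.002,0.14,0],[1,0.001,0.002,0.174,0],[1,0.001,0.002,0.174,0],[0,0.001,0.002,0.174,0],[0,0.001,0.002,0.174,0],[0,0.001,0.002,0.174,0],[0,0.001,0.002,0.174,0],[0,0.001,0.002,0.174,0]]' 60; python3 - <<'E'
from h import *
im=eyes.get_image("scene")
f=im["frame"][180:280,250:390]
im2=eyes.get_image("wrist")
a=cv2.resize(f,(560,400),interpolation=cv2.INTER_CUBIC)
b=cv2.resize(im2["frame"][100:480,150:490],(240,268))
b=np.vstack([b,np.zeros((132,240,3),np.uint8)])
cv2.imwrite("pics/g1.png",np.hstack([a,b])[:,:,::-1])
E
```

```text
clock: 4.65
position: [0.5141, -0.1474, 0.0453]
ee_rot: [0.002, -0.206, 0.979, -0.001]
contact_force: [-0.5, 1.3, 7.0]
width: 0.0629
gripper_force: 67.9
```

View pics/g1.png

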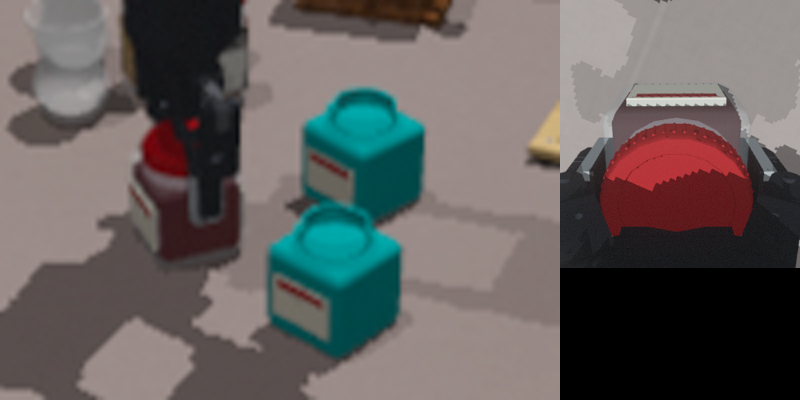

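The pads hold the jar's body symmetrically, on its flats: the lid sits midway between the fingers in the wrist view and the tip is at about (205,220) in the scene crop. Next I lift it and measure the jar's offset in the hand.

```bash
python3 -m creep '[[0,0,0,-0.06,0],[0,0,0,-0.12,0],[0,0,0,-0.2,0],[0,0,0,-0.26,0],[0,0,0,-0.26,0]]'; python3 - <<'E'
from h import *
row([0.469,0.162,0.175],0)
t=rot()[:,1];print("tool y",np.degrees(np.arctan2(t[1],t[0])))
E
```

```text
clock: 5.25
position: [0.5154, -0.1483, 0.1779]
ee_rot: [0.004, -0.206, 0.978, -0.003]
contact_force: [0.8, -0.3, -3.8]
width: 0.0626
gripper_force: 69.5
row [-0.1657  0.6053  0.0023] spin 0.0 dist 0.314
tool y 113.82077278139525
```

```bash
python3 -m creep '[[0,-0.017,0.06,0,0.01],[0,-0.034,0.12,0,0.03],[0,-0.06,0.21,0,0.05],[0,-0.08,0.3,0,0.07],[0,-0.11,0.4,0,0.09],[0,-0.135,0.5,0,0.0995],[0,-0.155,0.57,0,0.0995],[0,-0.166,0.605,0,0.0995],[0,-0.166,0.605,0,0.0995],[0,-0.166,0.605,0,0.0995]]'; python3 - <<'E'
from h import *
s=manip.get_state();print(s["position"],s["qpos"])
t=rot()[:,1];print("tool y",np.degrees(np.arctan2(t[1],t[0])), "tool z",rot()[:,2])
im=eyes.get_image("wrist");save(im,"pics/w2.png")
for n in["lid_top"]:
    for d in eyes.place_of("wrist",n)[:1]:print(n,d["confidence"],d["centre"],ray(im,d["centre"],.1755+.0795-.044).round(4))
tp=eyes.get_image("top");save(tp,"pics/t2.png")
for n in["lid_top","jar","jar_brace"]:
    for d in eyes.place_of("top",n):print(n,d["confidence"],d["centre"],ray(tp,d["centre"],{"lid_top":.211,"jar":.13,"jar_brace":0}[n]).round(4))
E
```

```text
clock: 6.25
position: [0.4654, 0.1629, 0.172]
ee_rot: [-0.001, 0.104, 0.995, -0.001]
contact_force: [0.1, -0.2, -4.6]
width: 0.0625
gripper_force: 69.3
[0.46535182 0.16286633 0.17197631] [ 1.96117708e-01  2.10089172e-01  1.78996224e+00 -1.05166692e-03
  1.14414430e+00 -1.16638381e+00]
tool y 78.0907031687129 tool z [-0.0023664  -0.00144624 -0.99999615]
lid_top 0.93 [315.4, 394.9] [0.4628 0.163  0.211 ]
jar 0.9 [208.7, 227.5] [0.4571 0.1617 0.13  ]
jar 0.85 [323.1, 257.2] [ 0.4053 -0.053   0.13  ]
jar 0.7 [394.4, 272.0] [ 0.3805 -0.1841  0.13  ]
jar_brace 0.82 [421.9, 363.2] [ 0.2075 -0.2607  0.    ]
jar_brace 0.66 [218.5, 234.4] [0.4678 0.172  0.    ]
jar_brace 0.33 [362.6, 128.2] [ 0.7165 -0.1383  0.    ]
```

View pics/w2.png

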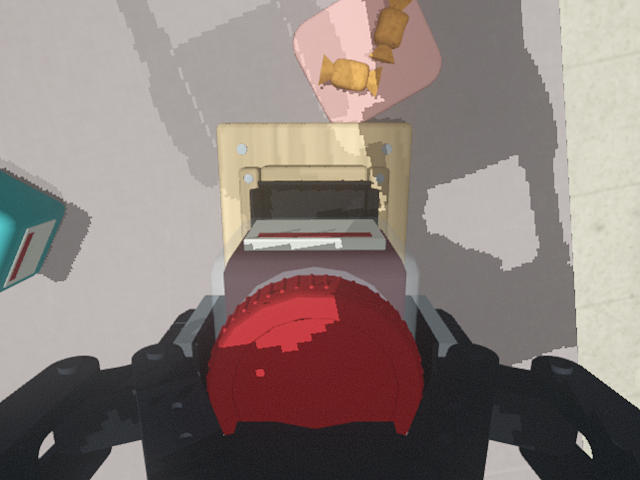

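The jar's sides run parallel to the brace, whose front corners show at (218,124) and (411,124). I'll locate the brace in this same picture.

```bash
python3 - <<'E'
from h import *
s=manip.get_state();R=rot();p=np.array(s["position"])
im=eyes.get_image("wrist")
ax,ay=R[:,0],R[:,1]
for z in(.01,.016,.022):
    A=ray(im,(218,124),z);B=ray(im,(411,124),z);c=(A+B)/2-ax*.075
    print(z,"w",np.linalg.norm(A-B).round(4),"yaw",(np.degrees(np.arctan2(*(B-A)[1::-1]))%90).round(1),"centre",c.round(4))
for px in((240,149),(388,149),(252,183),(379,183)): print(px,(R.T@(ray(im,px,.047)-p)).round(4))
# lid circle in tool frame, jar band
h=cv2.cvtColor(im["frame"],cv2.COLOR_RGB2HSV)
m=((h[...,0]<8)|(h[...,0]>172))&(h[...,1]>150)&(h[...,2]>60);m[:265]=0
rows=[(r,np.flatnonzero(m[r,180:450])[[0,-1]]+180) for r in(340,370,390)]
for r,c in rows:
    q=[R.T@(ray(im,(x,r),.172+.0795-.0445)-p) for x in c];print(r,c,np.round(q,4)[:,:2].tolist())
r=np.flatnonzero(m[:,315])[0];print("front",r,R.T@(ray(im,(315,r),.2)-p))
for px in((245,245),(385,245)): print("band",(R.T@(ray(im,px,.175)-p)).round(4))
E
```

```text
0.01 w 0.1309 yaw 77.9 centre [0.4705 0.1605 0.01  ]
0.016 w 0.1282 yaw 77.9 centre [0.4706 0.1605 0.016 ]
0.022 w 0.1255 yaw 77.9 centre [0.4707 0.1605 0.022 ]
(240, 149) [ 0.0557 -0.0456  0.1262]
(388, 149) [0.0557 0.0434 0.1262]
(252, 183) [ 0.0353 -0.0392  0.1262]
(379, 183) [0.0354 0.0388 0.1262]
340 [216 413] [[0.015, -0.0257], [0.015, 0.0243]]
370 [209 423] [[0.0064, -0.028], [0.0064, 0.0274]]
390 [207 422] [[0.0004, -0.0289], [0.0005, 0.0275]]
front 278 [ 0.02907717 -0.00058648 -0.02682505]
band [ 0.0311 -0.0228 -0.0018]
band [ 0.0311  0.0217 -0.0018]
```

```bash
python3 -c "
from h import *
row([0.4695,0.1615,0.096])"
```

```text
row [-0.0061 -0.0004  0.1545] spin 0.0 dist 0.077
```

```bash
python3 -m creep '[[0,-0.006,0,0.05,0],[0,-0.006,0,0.1,0],[0,-0.006,0,0.14,0],[0,-0.006,0,0.154,0],[0,-0.006,0,0.154,0],[0,-0.006,0,0.154,0]]'; python3 -c "
from h import *
row([0.4695,0.1615,0.067])"
```

```text
clock: 7.2
position: [0.4702, 0.1626, 0.0971]
ee_rot: [0.001, 0.105, 0.995, 0.0]
contact_force: [0.9, 0.6, -4.7]
width: 0.0626
gripper_force: 69.2
row [ 0.0011 -0.0024  0.0602] spin 0.0 dist 0.03
```

```bash
python3 -m creep '[[0,0.001,-0.002,0.01,0],[0,0.001,-0.002,0.02,0],[0,0.001,-0.002,0.03,0],[0,0.001,-0.002,0.036,0],[0,0.001,-0.002,0.036,0]]'; python3 -m creep '[[0,0,0,0.006,0],[0,0,0,0.012,0],[0,0,0,0.018,0],[0,0,0,0.022,0],[0,0,0,0.022,0]]'
```

```text
clock: 7.7
position: [0.4682, 0.1616, 0.0778]
ee_rot: [-0.001, 0.104, 0.995, -0.0]
contact_force: [0.7, 0.3, -4.2]
width: 0.0626
gripper_force: 69.4
clock: 8.2
position: [0.4685, 0.1617, 0.0674]
ee_rot: [-0.0, 0.104, 0.995, 0.0]
contact_force: [-0.5, -0.4, -1.6]
width: 0.0627
gripper_force: 69.5
```

```bash
python3 -m creep '[[0,0,0,0.003,0],[0,0,0,0.003,0],[0,0,0,0.003,0]]'; python3 -m creep '[[1,0,0,0,0],[1,0,0,0,0],[1,0,0,0,0],[1,0,0,0,0],[1,0,0,-0.06,0],[1,0,0,-0.12,0],[1,0,0,-0.2,0],[1,0,0,-0.28,0],[1,0,0,-0.32,0],[1,0,0,-0.32,0]]'; python3 - <<'E'
from h import *
s=manip.get_state();R=rot();p=np.array(s["position"]);print(p,s["qpos"])
im=eyes.get_image("wrist");save(im,"pics/w3.png")
h=cv2.cvtColor(im["frame"],cv2.COLOR_RGB2HSV)
m=(((h[...,0]<8)|(h[...,0]>172))&(h[...,1]>150)&(h[...,2]>60)).astype(np.uint8)
c=max(cv2.findContours(m,0,1)[0],key=cv2.contourArea)
P=np.array([ray(im,q,.1015)[:2] for q in c[:,0]],np.float32)*1000
print("lid",cv2.minEnclosingCircle(P))
for d in eyes.place_of("wrist","lid_top")[:2]:print(d["confidence"],ray(im,d["centre"],.1015))
E
```

```text
clock: 8.5
position: [0.4685, 0.1617, 0.0674]
ee_rot: [0.0, 0.104, 0.995, 0.0]
contact_force: [-3.8, 0.6, 10.4]
width: 0.0626
gripper_force: 71.0
clock: 9.5
position: [0.4707, 0.1621, 0.2291]
ee_rot: [0.004, 0.104, 0.995, 0.001]
contact_force: [0.4, 0.7, -0.4]
width: 0.0858
gripper_force: 0.0
[0.47070727 0.16210978 0.22906223] [ 1.91745952e-01  1.66039249e-01  1.69474466e+00  1.03355506e-04
  1.27324226e+00 -1.16989090e+00]
lid ((467.24298095703125, 161.60736083984375), 28.85733985900879)
0.89 [0.46723575 0.16049011 0.1015    ]
```

View pics/w3.png

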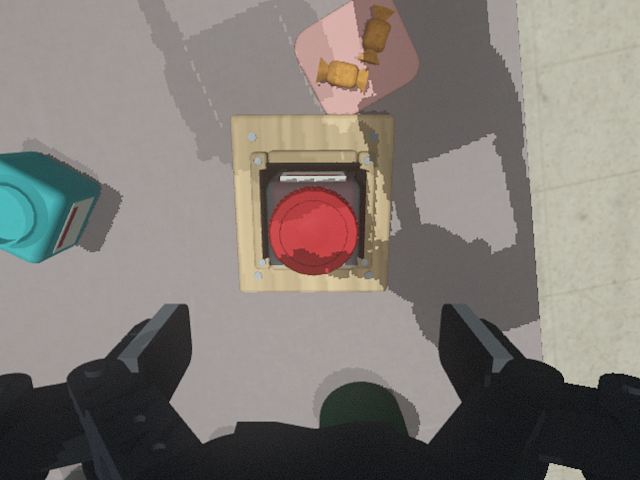

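The jar sits squarely in the well: lid at (314,230), black lining evenly around the body, and contact came at the expected height. Before gripping the lid I'll work out where the fingertips lie from the earlier scene picture.

```bash
python3 - <<'E'
from h import *
im=eyes.get_image("scene")
# g1 crop: tip at crop (190..222,222)/4 + (250,180); finger front face plane, tool y offset .032-.045
R=np.array(im["R"]);C=-R.T@np.array(im["t"])
n=np.array([-.404,.915,0]);p0=np.array([.5141,-.1474,.0453])
for u in((192,220),(205,222),(220,220)):
    px=(u[0]/4+250,u[1]/4+180)
    d=ray(im,px,0)-C
    for off in(.033,.044):
        k=(n@(p0+off*n)-n@C)/(n@d);print(u,off,(C+k*d-p0).round(4))
row([0.468,0.1615,0.15],40);row([0.468,0.1615,0.106],40)
E
```

```text
(192, 220) 0.033 [-0.0048  0.034  -0.0101]
(192, 220) 0.044 [-0.0055  0.0457 -0.0024]
(205, 222) 0.033 [-0.0131  0.0303 -0.014 ]
(205, 222) 0.044 [-0.0137  0.0421 -0.0063]
(220, 220) 0.033 [-0.0227  0.026  -0.0152]
(220, 220) 0.044 [-0.0233  0.0378 -0.0074]
row [-0.0008  0.0003  0.1491] spin 0.1111 dist 0.075
row [-0.0009  0.0003  0.2371] spin 0.1111 dist 0.119
```

```bash
python3 -m creep '[[1,-0.001,0,0.05,0.02],[1,-0.001,0,0.1,0.04],[1,-0.001,0,0.13,0.06],[1,-0.001,0,0.14,0.08],[1,-0.001,0,0.15,0.1],[1,-0.001,0,0.15,0.11],[1,-0.001,0,0.15,0.11],[1,-0.001,0,0.15,0.11]]'; python3 -c "
from h import *
row([0.468,0.1615,0.101])"
```

```text
clock: 10.45
position: [0.4683, 0.1614, 0.1496]
ee_rot: [-0.001, 0.435, 0.901, -0.001]
contact_force: [0.3, 0.7, -0.8]
width: 0.0853
gripper_force: 0.0
row [ 0.0004 -0.0002  0.0972] spin 0.0 dist 0.049
```

```bash
python3 -m creep '[[1,0,0,0.04,0],[1,0,0,0.08,0],[1,0,0,0.097,0],[1,0,0,0.097,0],[1,0,0,0.097,0]]'; python3 -m creep '[[0,0,0,0,0],[0,0,0,0,0],[0,0,0,0,0],[0,0,0,0,0],[0,0,0,0,0],[0,0,0,0,0]]' 100;  python3 - <<'E'
from h import *
im=eyes.get_image("scene");cv2.imwrite("pics/s3.png",cv2.resize(im["frame"][225:345,240:390],None,fx=5,fy=5,interpolation=cv2.INTER_CUBIC)[:,:,::-1])
E
```

```text
clock: 10.95
position: [0.4694, 0.1616, 0.1026]
ee_rot: [0.0, 0.435, 0.9, 0.0]
contact_force: [0.5, -0.3, -0.3]
width: 0.0855
gripper_force: 0.0
clock: 11.55
position: [0.4695, 0.1615, 0.1041]
ee_rot: [0.001, 0.435, 0.9, 0.0]
contact_force: [-2.9, -0.9, 8.0]
width: 0.0539
gripper_force: 103.2
```

View pics/s3.png

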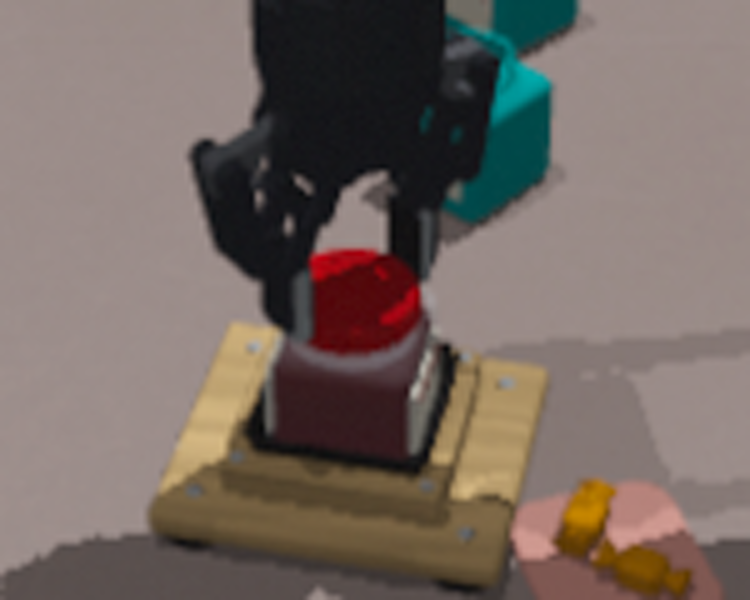

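The finger's pad, tip at (300,338), covers the lid's edge down to its lower rim, and the jar stands level in the well. Now I turn it anticlockwise.

```bash
python3 -m creep '[[0,0,0,0,-0.015],[0,0,0,0,-0.03],[0,0,0,0,-0.045],[0,0,0,-0.001,-0.06],[0,0,0,-0.001,-0.075],[0,0,0,-0.002,-0.09],[0,0,0,-0.002,-0.1],[0,0,0,-0.002,-0.1]]'; python3 - <<'E'
from h import *
s=manip.get_state();t=rot()[:,1];print("tool y",np.degrees(np.arctan2(t[1],t[0])),s["moment"],s["effort"][5])
E
```

```text
clock: 12.4
position: [0.4696, 0.1622, 0.105]
ee_rot: [0.001, 0.135, 0.991, 0.001]
contact_force: [-2.3, 2.1, 6.0]
width: 0.0542
gripper_force: 104.1
tool y 74.42705069973863 [0.29019944 0.28324173 0.00596714] -0.25795910507440567
```

```bash
python3 -m creep '[[0,0,0,0,-0.015],[0,0,0,0,-0.03],[0,0,0,-0.001,-0.045],[0,0,0,-0.001,-0.06],[0,0,0,-0.002,-0.075],[0,0,0,-0.002,-0.09],[0,0,0,-0.002,-0.1],[0,0,0,-0.002,-0.1]]'; python3 - <<'E'
from h import *
s=manip.get_state();t=rot()[:,1];print("tool y",np.degrees(np.arctan2(t[1],t[0])),s["moment"],s["effort"][5],s["qpos"][5])
im=eyes.get_image("wrist");save(im,"pics/w4.png")
E
```

```text
clock: 13.2
position: [0.4702, 0.1619, 0.1056]
ee_rot: [0.002, -0.177, 0.984, 0.0]
contact_force: [0.0, -0.6, 5.6]
width: 0.0537
gripper_force: 104.4
tool y 110.40608974183537 [0.07281908 0.0157472  0.0090062 ] -0.22494519129395485 -1.7357775013609478
```

View pics/w4.png

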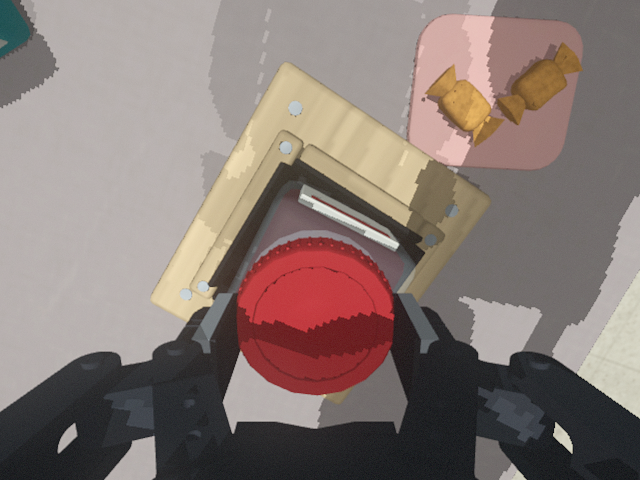

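The jar stays in the well with only its play taken up, and the lid is held between both pads at (316,315). Torque is low, so I try a gentle 6 mm lift.

```bash
python3 -m creep '[[0,0,0,-0.003,0],[0,0,0,-0.006,0],[0,0,0,-0.009,0],[0,0,0,-0.012,0],[0,0,0,-0.012,0],[0,0,0,-0.012,0]]'
```

```text
clock: 13.85
position: [0.469, 0.1615, 0.1102]
ee_rot: [-0.0, -0.177, 0.984, 0.0]
contact_force: [-0.6, 0.6, -1.4]
width: 0.054
gripper_force: 104.9
```

```bash
python3 -m creep '[[0,0,0,-0.006,0],[0,0,0,-0.014,0],[0,0,0,-0.024,0],[0,0,0,-0.034,0],[0,0,0,-0.044,0],[0,0,0,-0.05,0],[0,0,0,-0.05,0],[0,0,0,-0.05,0],[0,0,0,-0.05,0]]'; python3 - <<'E'
from h import *
im=eyes.get_image("scene")
a=cv2.resize(im["frame"][215:345,240:370],(400,400),interpolation=cv2.INTER_CUBIC)
w=eyes.get_image("wrist");b=cv2.resize(w["frame"][60:460,120:520],(400,400))
cv2.imwrite("pics/s5.png",np.hstack([a,b])[:,:,::-1])
for d in eyes.place_of("wrist","jar_mouth")[:1]:print(d["confidence"],ray(w,d["centre"],.098))
for d in eyes.place_of("wrist","lid_top")[:1]:print(d["confidence"],ray(w,d["centre"],.134))
E
```

```text
clock: 14.75
position: [0.4689, 0.1615, 0.1351]
ee_rot: [-0.0, -0.177, 0.984, 0.0]
contact_force: [-0.0, -0.5, -0.4]
width: 0.054
gripper_force: 104.9
0.87 [0.46626644 0.16031433 0.134     ]
```

View pics/s5.png

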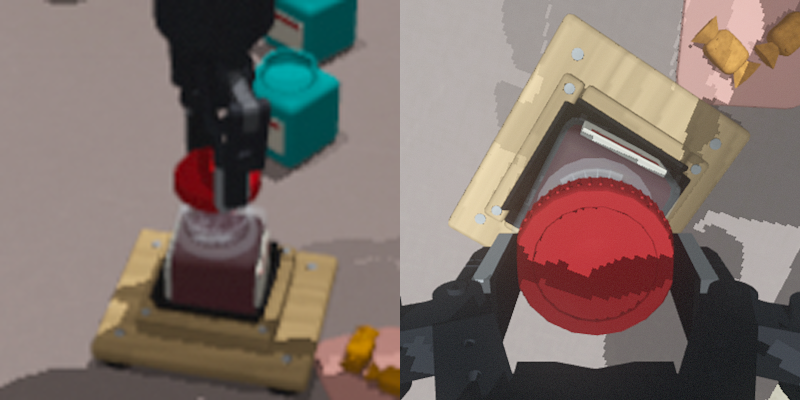

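The lid at (215,180) is held level above the jar's open neck at (215,225). The jar is still down in the brace and the lid is centred, so I hand in.

```bash
python3 -c "
from rig import manip
print(manip.sign_off())"
```

```text
the job is handed in; nothing more can be done
None
```

I set the jar in the larger brace, unscrewed the lid by about 72°, and handed the job in with the lid held level about 20 mm above the open mouth; the hand-in gave no verdict, so I don't know how it was judged.

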